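# Lift the leaked cell out of its dish with the tongs

### The arm

A 7-joint arm with a two-finger parallel gripper is mounted at the origin on the work surface. World frame = base frame: x ahead of the robot, y to its left, z up, the work surface at z = 0. Lengths are in m, angles in rad, forces in N, time in s.
With the tool pointing down it reaches from about 0.35 to 0.9 m from the base axis. Payload 8.1 kg.
Tool frame: the origin (TCP) lies between the finger pads; the fingertips stand 17 mm ahead of it and the grasp point (between the pads) lies 2 mm behind it; z points along the fingers, y is the line along which they close (so a half turn about z gives the same grasp; the last joint's range is limited). The gripper opens to 85 mm and grips with 20 to 120 N. Pads are 22 mm wide; open, the fingers measure 114 mm over their backs; the gripper's body (76 mm by 85 mm) begins 54 mm behind the grasp point. The pads swing forward as they close: fully open they stand 13 mm farther back than shut.
Start: joints at [1.152, 0.434, 0.025, 1.573, -0.012, 1.134, -0.075], TCP at [0.194, -0.594, 0.248] pointing down, gripper open.
Joint ranges: [-2.62, 2.62], [-0.44, 2.09], [-1.27, 1.32], [0.08, 2.57], [-1.32, 4.46], [0.12, 2], [-2.74, 2.74]. Speed limits (rad/s): [2.22, 2.22, 3.01, 3.01, 3.14, 3.14, 3.14].

### API

Orientations are given as a unit quaternion [x, y, z, w].
In Python, from station import env gives the robot as it stands.
- The arm moves only by the shell command python3 jog.py 'ROWS' [FORCE]. ROWS is a JSON list of rows, 1 to 12 of them, each an object with the fields rx, ry, rz (a rotation vector in units of 0.05 rad), x, y, z (the shift in units of 50 mm), aperture (the finger opening in m); a field left out counts as zero (the opening has to be given); each row is the pose to reach, as a shift and turn from the pose commanded when the command began, along the tool's axes at that moment; what a row does not reach only later rows make up. A row lasts 1/12 s, in which the tool goes at most 0.0417 m and 0.125 rad, less where a joint would pass 70% of its speed; a pose out of reach is approached as far as the arm can. The fingers move at their own pace and stop on an object; FORCE is the grip in N (left out, the last holds). Time passes only in rows, so rows that do not move let the fingers close. It prints the time, the measured TCP pose, the force, the opening and the grip force at its end. Input that does not fit is refused with a message, and nothing moves.
- env.observe(): the state, without advancing time (a new reading comes with each control period).
- env.snapshot(name): name is "scene" or "top" or "wrist"; returns the picture (480x640x3 uint8, blue, green, red); there is no depth.
- env.camera_params(name): a dict with "fx", "fy", "cx", "cy" (pixels), "rvec" (rotation vector, rad) and "tvec" (3), from world to camera coordinates, as OpenCV has them; the wrist camera has in their place "mount" (4x4, takes a point from camera to tool coordinates, whose origin is the TCP and whose axes are the flange's). Camera axes: x right, y down, z forward; pixel columns grow to the right and rows downward; lengths in m; the calibration is good to about 2 mm. A picture is of the moment at which its call begins: read the wrist's pose just before it. camera_params takes no time and is no camera call.
- env.finish_job(): hands the job in; it is judged then, once.
The state is a dict: "time_s": time; "joint_pos": joint angles; "qvel": joint speeds; "effort": joint torques, N m; "eef_pos": TCP position; "tcp_rot": TCP orientation; "ft_force": force on the tool from outside, world axes, zero at the start; "torque": the same for the moment, N m; "width": finger opening in m; "grasp_force": force on a finger pad.
Only numpy, scipy, OpenCV 4.12 (cv2) and the standard library are available. Lean on these libraries where they do the work, as an engineer would, in place of code of your own. Each camera call takes 0.05 s, during which the arm holds its last target. There are 200 camera calls.

### The job

A leaked battery cell from the radio stands in the small white dish and should not be touched by hand or gripper: pick up the spring tongs, bring their jaws around that cell, squeeze the tongs shut on it and lift it straight up, still roughly upright, until its underside is about 15 cm above the stool top. Finish while holding it there in the tongs, quite still - do not put it down or let go. Leave the spare cell, the cup of screws, the magnifying lens and the radio alone, and let the dish stay where it is.

Things in the scene. Friction and masses are not known exactly. Their poses are not given: they have to be found in the camera images.
- tongs: steel spring tongs lying flat, 188 mm long, about 100 g: two arms that swing level about an upright hinge pin, held open by a spring, always closing by equal angles. Origin: underside of the round hinge block (20 mm across, 20 mm tall) at the rear end; x points from the hinge to the jaws along the middle line, z up, y to the left arm
- tongs_left: left arm of the tongs (y side) with its jaw; origin at the hinge, as for the tongs. Each arm carries an upright black plastic grip panel, 28 mm tall from the underside up, 55 to 125 mm ahead of the hinge
- tongs_right: right arm of the tongs (-y side) with its jaw; origin at the hinge, as for the tongs
- tongs_grip (a point): point on the middle line, 90 mm ahead of the hinge, 14 mm above the underside, between the grip panels: the place to squeeze, near the centre of mass. Over the panels' outer faces it is 66 mm open, about 44 mm closed on a cell, panels parallel at 59 mm; spring 10 N a side open, 14 N closed on a cell. Held at 57 to 61 mm the jaws stay wide enough to go round a cell
- tongs_jaws (a point): point on the middle line, 170 mm ahead of the hinge, 10 mm above the underside, midway between the jaws, where the axis of a held cell comes to lie. Each jaw is a shallow upright V of sheet steel, 36 mm long, 18 mm tall (1 to 19 mm above the underside); gap about 60 mm open, 26 mm closed on a cell
- cell: the leaked battery cell: upright cylinder 26 mm across, 48 mm tall plus a 2 mm nub on top, about 65 g, metal ends with a grey sleeve, standing in the dish. Origin: centre of its underside, z up along its axis
- dish: low round white ceramic dish, 110 mm across the rim, rim 13 mm above the stool, flat inner floor 5 mm above the stool, wall 4 mm; the leaked cell stands in it up to 10 mm off centre. Origin: centre of its underside
- spare: the spare cell, of the same shape and size as the leaked one, but standing on the bare stool; leave it alone. Origin: centre of its underside
- screw_cup: white ceramic cup of screws, 70 mm across, 55 mm tall, bystander. Origin: centre of its underside
- lens: magnifying lens lying flat, glass 80 mm across with its rim, wooden handle reaching 140 mm from the glass centre along its x axis, 14 mm tall, bystander. Origin: underside below the glass centre
- radio: white plastic radio lying on its face, 120 x 190 x 65 mm, battery bay open, fixed bystander. Origin: centre of its underside; the 190 mm side lies along its y

How it is judged:
By the outcome, as a careful person would: the job done as asked, in the order asked, and still so for the second after the job is handed in, while the arm keeps its last pose, push and grip.
It also fails if it takes over 35 s, if anything falls off the work surface, if the arm or the gripper's body presses on something with over 40 N, if the wrist force passes 120 N, or if a joint passes its speed limit or range.

## Working session

There is one attempt and no reset: what is moved stays moved. The work goes in short steps, Python scripts to look and compute and a shell command to move; the robot and the scene stay as the last step left them, time stands still between calls to the robot, and variables do not carry over. Pictures are saved under pics/ and viewed, at most 10 in all, crops included, and the job is handed in when it is done.

```bash
ls; mkdir -p pics
python3 - <<'E'
from station import env
import cv2,numpy as np
o=env.observe()
print({k:np.round(v,4) for k,v in o.items()})
for n in("top","scene"):
    cv2.imwrite(f"pics/{n}0.png",env.snapshot(n)); print(env.camera_params(n))
print(env.camera_params("wrist"))
E
```

```text
jog.py
pics
station.py
{'time_s': np.float64(0.0), 'joint_pos': array([ 1.1524,  0.4352,  0.025 ,  1.5741, -0.0116,  1.134 , -0.0751]), 'qvel': array([ 0.0001, -0.0016,  0.    ,  0.0009, -0.0004,  0.0014,  0.0009]), 'effort': array([ 7.00000e-04, -6.70463e+01,  1.02490e+00, -3.16214e+01,
        1.54000e-02,  1.25000e-02, -0.00000e+00]), 'eef_pos': array([ 0.1939, -0.5937,  0.2475]), 'tcp_rot': array([ 9.876e-01,  1.572e-01, -2.000e-04, -7.000e-04]), 'ft_force': array([-0.3448,  0.1516, -0.5453]), 'torque': array([-0.0279,  0.023 , -0.019 ]), 'grasp_force': np.float64(0.0), 'width': np.float64(0.0855)}
{'fx': 498.5755804895383, 'fy': 498.5755804895383, 'cx': 316.78783683416043, 'cy': 227.77506481830125, 'rvec': array([ 2.11610571, -2.12623591,  0.21955002]), 'tvec': array([0.09280273, 0.57103719, 1.19620189])}
{'fx': 619.0159398095693, 'fy': 619.0159398095693, 'cx': 333.1845849852054, 'cy': 234.9097734043095, 'rvec': array([ 2.11824538,  1.06289758, -0.48431332]), 'tvec': array([-0.4157468 , -0.22448718,  1.55334505])}
{'fx': 352.8587311509992, 'fy': 352.8587311509992, 'cx': 313.94803300558, 'cy': 238.94345201721063, 'mount': array([[ 2.49067532e-04, -9.63308258e-01, -2.68397351e-01,
         6.75867616e-02],
       [ 9.99999516e-01, -1.56626943e-05,  9.84195310e-04,
        -3.78566378e-04],
       [-9.52287295e-04, -2.68397466e-01,  9.63307787e-01,
        -1.24800272e-01],
       [ 0.00000000e+00,  0.00000000e+00,  0.00000000e+00,
         1.00000000e+00]])}
```

View pics/top0.png

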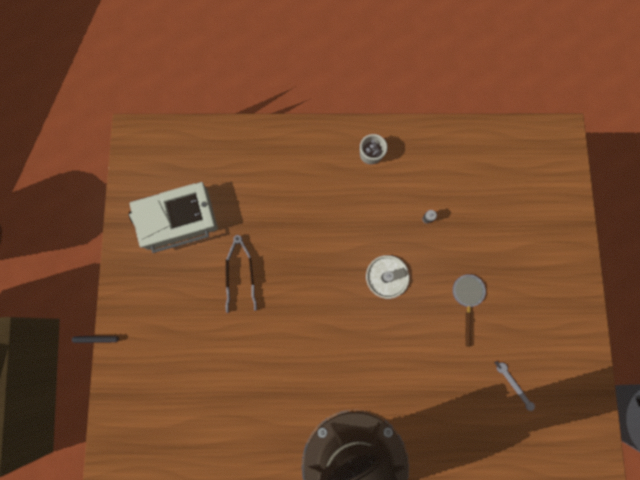

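View pics/scene0.png

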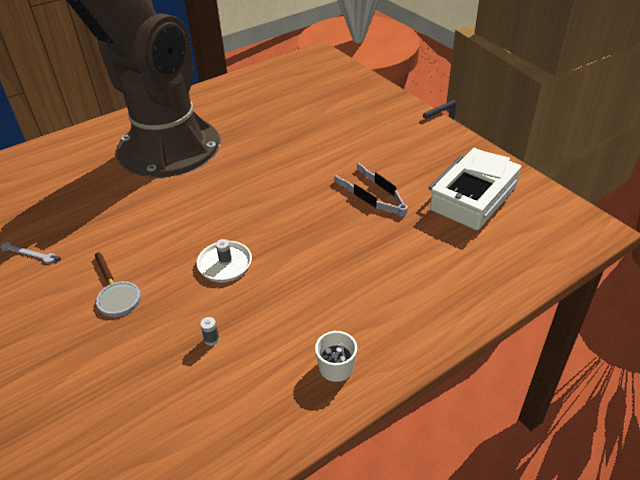

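The top view shows the tongs' hinge at (238,240), their jaw tips at (228,308) and (254,306), the dish at (388,277), the spare at (430,216) and the cup at (373,149). The jaws point towards the robot. Next I'll get rough world positions.

```bash
cat > h.py <<'E'
from station import env
import cv2,numpy as np
from scipy.spatial.transform import Rotation as R
def ray(n,uv,o=None):
    p=env.camera_params(n); d=np.array([(uv[0]-p["cx"])/p["fx"],(uv[1]-p["cy"])/p["fy"],1.])
    if n=="wrist":
        o=o or env.observe(); T=R.from_quat(o["tcp_rot"]).as_matrix(); M=p["mount"]
        return o["eef_pos"]+T@M[:3,3], T@M[:3,:3]@d
    A=R.from_rotvec(p["rvec"]).as_matrix(); return -A.T@p["tvec"], A.T@d
def plane(n,uv,z,o=None):
    c,d=ray(n,uv,o); return c+d*(z-c[2])/d[2]
def cross(rays):
    A=0;b=0
    for c,d in rays:
        d=d/np.linalg.norm(d);P=np.eye(3)-np.outer(d,d);A=A+P;b=b+P@c
    return np.linalg.solve(A,b)
def totool(v,o=None): # world vector -> tool axes
    return R.from_quat((o or env.observe())["tcp_rot"]).inv().apply(v)
E
python3 - <<'E'
from h import *
for nm,uv,z in [("hinge",(238,240),.02),("jawL",(228,308),.01),("jawR",(254,306),.01),("panel",(228,273),.02),("panel2",(252,271),.02),("dish",(388,277),.013),("celltop",(388,276),.054),("spare",(431,215),.05),("cup",(373,148),.055),("lens",(469,291),.014),("radio corner",(212,232),.065)]:
    print(nm,plane("top",uv,z).round(3))
q=R.from_quat(env.observe()["tcp_rot"]).as_matrix().round(3);print(q)
E
```

```text
hinge [0.548 0.292 0.02 ]
jawL [0.375 0.315 0.01 ]
jawR [0.38  0.249 0.01 ]
panel [0.463 0.316 0.02 ]
panel2 [0.467 0.255 0.02 ]
dish [ 0.451 -0.091  0.013]
celltop [ 0.45  -0.085  0.054]
spare [ 0.605 -0.201  0.05 ]
cup [ 0.783 -0.057  0.055]
lens [ 0.415 -0.296  0.014]
radio corner [0.56  0.351 0.065]
[[ 0.951  0.31  -0.001]
 [ 0.31  -0.951  0.001]
 [-0.    -0.001 -1.   ]]
```
Grip point ~ (0.46,0.286). Tongs x direction ~ (-1, -0.06): yaw ~ 180+3.

Careful with the scale: shifts go in units of 50 mm and turns go in units of 0.05 rad. That gives: -0.31 m is -6.2, 0.31 m is 6.2, 0.316 rad is 6.32.

```bash
G='0'; python3 jog.py '[{"rz":0.6,"x":0.6,"y":-0.6,"aperture":0.085},{"rz":1.2,"x":1.2,"y":-1.2,"aperture":0.085},{"rz":1.8,"x":1.8,"y":-1.8,"aperture":0.085},{"rz":2.4,"x":2.3,"y":-2.3,"aperture":0.085},{"rz":3,"x":2.8,"y":-2.8,"aperture":0.085},{"rz":3.6,"x":3.4,"y":-3.4,"aperture":0.085},{"rz":4.2,"x":4,"y":-4,"aperture":0.085},{"rz":4.8,"x":4.5,"y":-4.6,"aperture":0.085},{"rz":5.4,"x":5,"y":-5.1,"aperture":0.085},{"rz":6,"x":5.6,"y":-5.6,"aperture":0.085},{"rz":6.32,"x":6.2,"y":-6.2,"aperture":0.085},{"rz":6.32,"x":6.7,"y":-6.7,"aperture":0.085}]'
```

Run:
```python
from h import *
o=env.observe(); print(o["eef_pos"],o["time_s"]); print(totool(np.array([.45,-.085,.25])-o["eef_pos"]))
```

```text
time_s: 1.1
eef_pos: [0.4092, -0.1691, 0.2483]
tcp_rot: [1.0, -0.0, 0.0, -0.0]
ft_force: [0.8, -0.6, -0.7]
width: 0.0851
grasp_force: 0.0
[ 0.40915626 -0.16913213  0.24833261] 1.1
[ 0.0407866  -0.0841603  -0.00164425]
```

Scaled: -0.085 m is -1.7, 0.04 m is 0.8.

```bash
python3 jog.py '[{"x":0.3,"y":-0.7,"aperture":0.085},{"x":0.6,"y":-1.3,"aperture":0.085},{"x":0.8,"y":-1.7,"aperture":0.085},{"x":0.8,"y":-1.7,"aperture":0.085},{"x":0.8,"y":-1.7,"aperture":0.085}]'
python3 - <<'E'
from h import *
o=env.observe(); print(o["eef_pos"],o["tcp_rot"],np.abs(o["qvel"]).max())
np.save("o1.npy",np.r_[o["eef_pos"],o["tcp_rot"]])
cv2.imwrite("pics/w1.png",env.snapshot("wrist"))
E
```

```text
time_s: 1.52
eef_pos: [0.4487, -0.0856, 0.248]
tcp_rot: [1.0, 0.001, -0.0, -0.0]
ft_force: [-0.1, -0.4, 0.9]
width: 0.0851
grasp_force: 0.0
[ 0.44866035 -0.08557002  0.24803663] [ 9.99999006e-01  1.37452923e-03 -3.00387126e-04 -9.19033590e-05] 0.039709675639748226
```

View pics/w1.png

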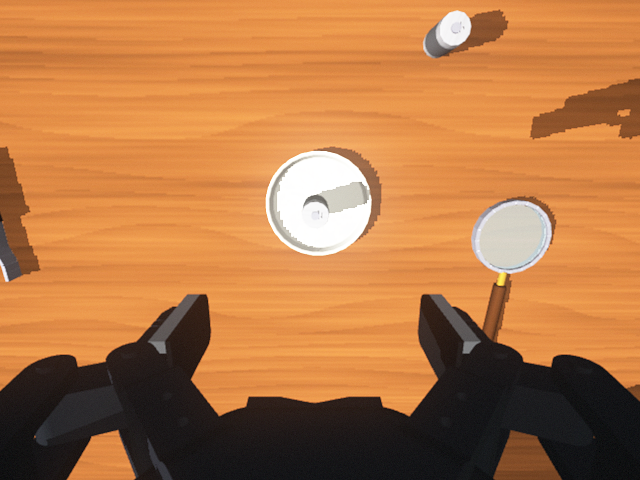

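The dish rim is centred near (319,203) and the cell's nub is at about (316,213). I'll enlarge a crop and calculate positions.

Run:
```python
from h import *
im=cv2.imread("pics/w1.png"); c=cv2.resize(im[145:265,255:385],None,fx=5,fy=5,interpolation=cv2.INTER_NEAREST); cv2.imwrite("pics/c1.png",cv2.convertScaleAbs(c,alpha=.85))
v=np.load("o1.npy"); o=dict(eef_pos=v[:3],tcp_rot=v[3:])
print("dish",plane("wrist",(319,203),.013,o),"cell",plane("wrist",(316,213),.055,o),"spare",plane("wrist",(456,28),.05,o))
```

```text
dish [ 0.45428497 -0.09081594  0.013     ] cell [ 0.45225759 -0.08746755  0.055     ] spare [ 0.60481311 -0.20079782  0.05      ]
```

View pics/c1.png

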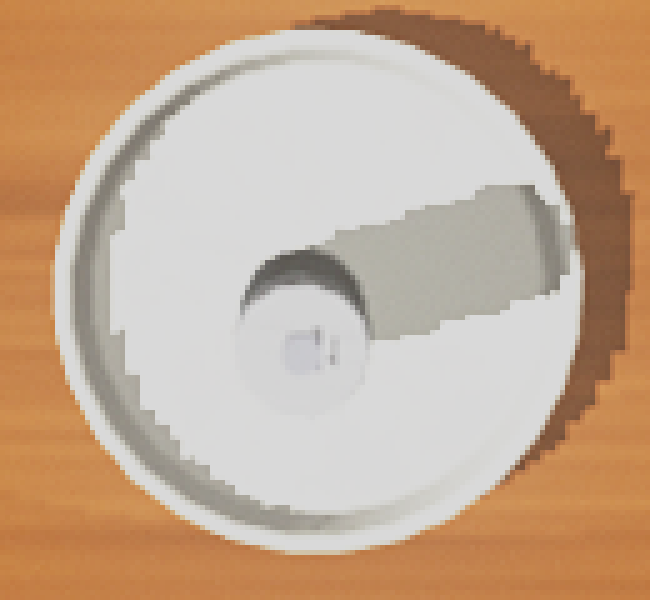

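In the crop, the cell's top disc is at crop (302,348), which is image (315.4,214.6). That puts the cell at about (0.451,-0.087), and the dish at (0.454,-0.091). Now on to the tongs.

```bash
python3 jog.py '[{"y":-0.8,"aperture":0.085},{"y":-1.6,"aperture":0.085},{"y":-2.4,"aperture":0.085},{"x":0.1,"y":-3.2,"aperture":0.085},{"x":0.1,"y":-4,"aperture":0.085},{"x":0.2,"y":-4.8,"aperture":0.085},{"x":0.2,"y":-5.6,"aperture":0.085},{"x":0.3,"y":-6.4,"aperture":0.085},{"x":0.3,"y":-7,"aperture":0.085},{"x":0.3,"y":-7.4,"aperture":0.085},{"x":0.3,"y":-7.4,"aperture":0.085},{"x":0.3,"y":-7.4,"aperture":0.085}]'
python3 - <<'E'
from h import *
o=env.observe(); print(o["eef_pos"],o["tcp_rot"],np.abs(o["qvel"]).max())
np.save("o2.npy",np.r_[o["eef_pos"],o["tcp_rot"]])
cv2.imwrite("pics/w2.png",env.snapshot("wrist"))
E
```

```text
time_s: 2.57
eef_pos: [0.4639, 0.2827, 0.2478]
tcp_rot: [1.0, -0.0, -0.0, 0.0]
ft_force: [-1.3, -0.7, 0.3]
width: 0.0847
grasp_force: 0.0
[0.46385635 0.28268613 0.24777583] [ 9.99999816e-01 -7.94050537e-05 -3.64261486e-04  4.78397061e-04] 0.030834911974201098
```

View pics/w2.png

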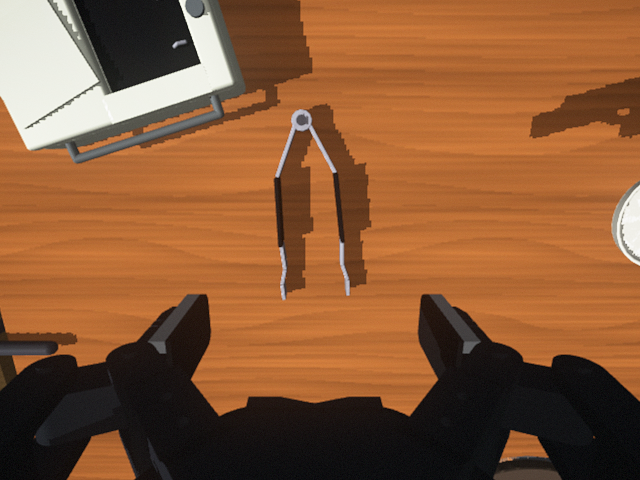

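The hinge is at (302,120). The panel tops run from (278,177) to (281,246) on the left and (336,173) to (342,242) on the right. The jaw tips are at (284,298) and (348,294).

Run:
```python
from h import *
v=np.load("o2.npy"); o=dict(eef_pos=v[:3],tcp_rot=v[3:])
P=lambda uv,z:plane("wrist",uv,z,o)
h=P((302,120),.02); a=[P(u,.028) for u in((278,177),(281,246),(336,173),(342,242))]; j=[P(u,.019) for u in((284,298),(348,294))]
print(h,*a,*j,sep="\n")
m=(j[0]+j[1])/2-h; m2=sum(a)/4-h
for m in(m,m2): print(np.linalg.norm(m[:2]),np.degrees(np.arctan2(-m[1],-m[0])))
u=sum(a)/4-h+(j[0]+j[1])/2-h; u[2]=0;u/=np.linalg.norm(u); g=h+.09*u
print("grip",g,"radians",np.arctan2(-u[1],-u[0]))
print(np.degrees(np.arctan2(*(a[0]-a[1])[[1,0]])),np.degrees(np.arctan2(*(a[2]-a[3])[[1,0]])))
```

```text
[0.55012184 0.29370359 0.02      ]
[0.49743337 0.31711959 0.028     ]
[0.42783164 0.31596187 0.028     ]
[0.50124233 0.2611395  0.028     ]
[0.43204505 0.25387198 0.028     ]
[0.36589721 0.31502986 0.019     ]
[0.37057826 0.24531825 0.019     ]
0.1823866114788098 4.254138184310528
0.0857443716882741 4.468446619352043
grip [0.46037786 0.28691999 0.02      ] radians 0.07544483884989825
0.9529420688929715 5.995574939683724
```

Scaled: 0.03 m is 0.6, 0.233 m is 4.66, -0.072 rad is -1.44.

```bash
python3 jog.py '[{"rz":-0.8,"x":-0.06,"y":-0.08,"z":0.6,"aperture":0.085},{"rz":-1.44,"x":-0.06,"y":-0.08,"z":1.3,"aperture":0.085},{"rz":-1.44,"x":-0.06,"y":-0.08,"z":2,"aperture":0.085},{"rz":-1.44,"x":-0.06,"y":-0.08,"z":2.7,"aperture":0.085},{"rz":-1.44,"x":-0.06,"y":-0.08,"z":3.3,"aperture":0.085},{"rz":-1.44,"x":-0.06,"y":-0.08,"z":3.8,"aperture":0.085},{"rz":-1.44,"x":-0.06,"y":-0.08,"z":4.2,"aperture":0.085},{"rz":-1.44,"x":-0.06,"y":-0.08,"z":4.4,"aperture":0.085},{"rz":-1.44,"x":-0.06,"y":-0.08,"z":4.56,"aperture":0.085},{"rz":-1.44,"x":-0.06,"y":-0.08,"z":4.66,"aperture":0.085},{"rz":-1.44,"x":-0.06,"y":-0.08,"z":4.66,"aperture":0.085},{"rz":-1.44,"x":-0.06,"y":-0.08,"z":4.66,"aperture":0.085}]' 40
python3 - <<'E'
from h import *
o=env.observe(); print(o["eef_pos"],o["ft_force"])
cv2.imwrite("pics/w3.png",env.snapshot("wrist"))
E
```

```text
time_s: 3.62
eef_pos: [0.4613, 0.2874, 0.0161]
tcp_rot: [0.999, 0.036, 0.001, -0.0]
ft_force: [0.4, -0.7, 1.0]
width: 0.0851
grasp_force: 0.0
[0.46126126 0.28735214 0.01609338] [ 0.43035731 -0.66550304  1.01787664]
```

View pics/w3.png

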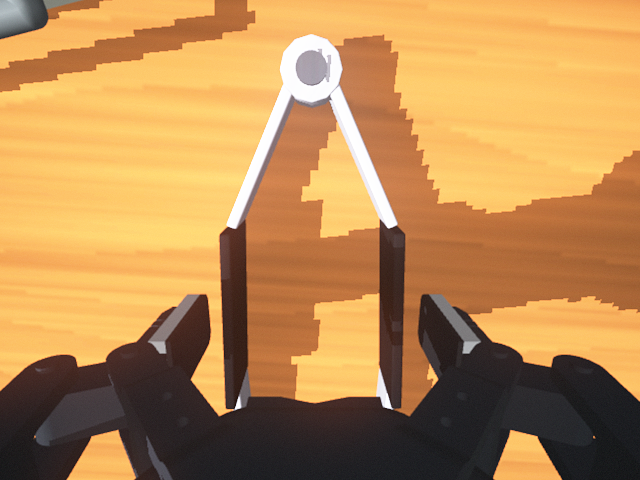

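The tongs are centred between the open fingers: hinge at (312,68), panels at x≈232 and 392. Now I'll squeeze to 59 mm.

```bash
python3 jog.py '[{"z":0.04,"aperture":0.075},{"z":0.04,"aperture":0.067},{"z":0.04,"aperture":0.062},{"z":0.04,"aperture":0.059},{"z":0.04,"aperture":0.059},{"z":0.04,"aperture":0.059},{"z":0.04,"aperture":0.059}]' 40; python3 -c "
from h import *
env.observe(); cv2.imwrite('pics/w4.png',env.snapshot('wrist'))"
```

```text
time_s: 4.25
eef_pos: [0.4611, 0.2881, 0.0147]
tcp_rot: [0.999, 0.036, 0.001, -0.001]
ft_force: [-3.2, -0.2, 13.8]
width: 0.0593
grasp_force: 14.9
```

Scaled: -0.1 m is -2, -0.08 m is -1.6.

```bash
python3 jog.py '[{"z":-0.2,"aperture":0.059},{"z":-0.5,"aperture":0.059},{"z":-1,"aperture":0.059},{"z":-1.6,"aperture":0.059},{"z":-2,"aperture":0.059},{"z":-2,"aperture":0.059},{"z":-2,"aperture":0.059}]'
python3 - <<'E'
from h import *
o=env.observe();np.save("o5.npy",np.r_[o["eef_pos"],o["tcp_rot"]])
a=env.snapshot('wrist'); b=env.snapshot("scene")
cv2.imwrite('pics/w5.png',a); cv2.imwrite('pics/s5.png',np.hstack([cv2.resize(a,(400,300)),cv2.resize(b[60:360,240:640],(400,300))]))
E
```

```text
time_s: 4.88
eef_pos: [0.4613, 0.2877, 0.1148]
tcp_rot: [0.999, 0.036, 0.001, -0.001]
ft_force: [-0.0, 0.1, -1.6]
width: 0.0588
grasp_force: 10.2
```

View pics/s5.png

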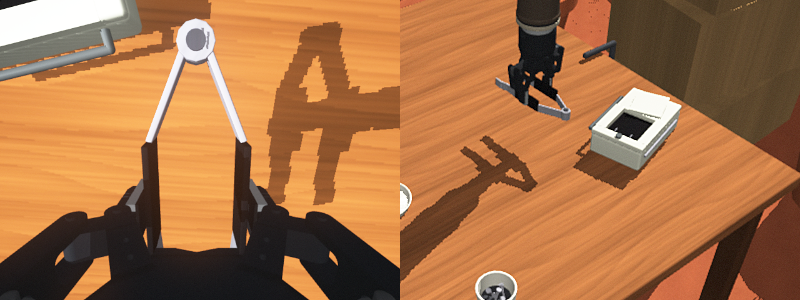

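The tongs are held level, with the hinge at wrist (314,64) and scene (405,173).

Run:
```python
from h import *
v=np.load("o5.npy"); o=dict(eef_pos=v[:3],tcp_rot=v[3:])
im=cv2.imread("pics/w5.png"); 
x=cross([ray("wrist",(314,65),o),ray("scene",(405,171))]); print("hinge tri",x)
h=plane("wrist",(314,65),v[2]+.0053,o); print("hinge level",h, "in tool",totool(h-v[:3],o))
u=-R.from_quat(v[3:]).as_matrix()[:,0]; print("axis",u)
jaw=h+.17*u; print("jaw",jaw, "offset tcp->jaw",jaw-v[:3])
c=np.array([.451,-.087]); print("move world",c-jaw[:2],"tool",totool(np.r_[c-jaw[:2],0],o), "tcp target",v[:2]+c-jaw[:2])
```

```text
hinge tri [0.55248319 0.29471452 0.11466088]
hinge level [0.551134   0.2942576  0.12008899] in tool [ 0.09009683 -0.00016789 -0.00507063]
axis [-0.99744335 -0.07141634 -0.00254389]
jaw [0.38156863 0.28211682 0.11965653] offset tcp->jaw [-0.07972333 -0.00554561  0.00486754]
move world [ 0.06943137 -0.36911682] tool [ 4.28928821e-02  3.73132742e-01 -3.15662855e-04] tcp target [ 0.53072333 -0.08145439]
```

```bash
python3 jog.py '[{"x":0.06,"y":0.4,"aperture":0.059},{"x":0.14,"y":1.1,"aperture":0.059},{"x":0.22,"y":1.9,"aperture":0.059},{"x":0.32,"y":2.7,"aperture":0.059},{"x":0.4,"y":3.5,"aperture":0.059},{"x":0.5,"y":4.3,"aperture":0.059},{"x":0.6,"y":5.1,"aperture":0.059},{"x":0.68,"y":5.9,"aperture":0.059},{"x":0.76,"y":6.6,"aperture":0.059},{"x":0.82,"y":7.1,"aperture":0.059},{"x":0.86,"y":7.36,"aperture":0.059},{"x":0.86,"y":7.46,"aperture":0.059}]'; python3 jog.py '[{"aperture":0.059},{"aperture":0.059}]'
python3 - <<'E'
from h import *
o=env.observe();np.save("o6.npy",np.r_[o["eef_pos"],o["tcp_rot"]])
a=env.snapshot('wrist'); b=env.snapshot("scene"); t=env.snapshot("top")
print(totool(np.array([.5307,-.0815,.1148])-o["eef_pos"],o))
cv2.imwrite('pics/s6.png',np.hstack([cv2.resize(t[215:320,330:450],(400,350),interpolation=cv2.INTER_CUBIC),cv2.resize(b[150:310,130:310],(400,350))]))
E
```

```text
time_s: 5.98
eef_pos: [0.5298, -0.0842, 0.1121]
tcp_rot: [0.999, 0.034, -0.001, 0.0]
ft_force: [0.7, 0.1, -0.8]
width: 0.0594
grasp_force: 10.2
time_s: 6.15
eef_pos: [0.5298, -0.0797, 0.1129]
tcp_rot: [0.999, 0.037, -0.0, -0.001]
ft_force: [0.5, 0.7, -1.2]
width: 0.0593
grasp_force: 10.2
[ 0.00072924  0.00183311 -0.00194712]
```

View pics/s6.png

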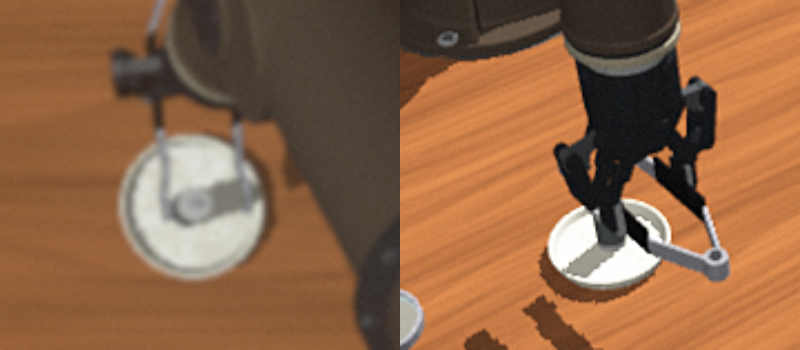

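The top crop shows the jaw tips at px (379.5,279.5) and (404.1,276.5), straddling the cell's top at (388.5,276.5). I'll check that allowing for height parallax.

Run:
```python
from h import *
v=np.load("o6.npy")
a=plane("top",(379.5,279.5),.115);b=plane("top",(404.1,276.5),.115);c=plane("top",(388.5,276.5),.053)
m=(a+b)/2;u=-R.from_quat(v[3:]).as_matrix()[:,0];print(a,b,m,"jaw",m-.018*u,"cell",c,"fk jaw",v[:3]+[-.0797,-.0055,0])
```

```text
[ 0.43538071 -0.05581153  0.115     ] [ 0.4421434  -0.11387957  0.115     ] [ 0.43876206 -0.08484555  0.115     ] jaw [ 0.45671346 -0.08352385  0.11498403] cell [ 0.44852167 -0.08664573  0.053     ] fk jaw [ 0.45013623 -0.08522317  0.11285575]
```

```bash
python3 jog.py '[{"x":-0.02,"y":0.04,"z":0.2,"aperture":0.059},{"x":-0.04,"y":0.04,"z":0.5,"aperture":0.059},{"x":-0.04,"y":0.04,"z":0.8,"aperture":0.059},{"x":-0.04,"y":0.04,"z":1.1,"aperture":0.059},{"x":-0.04,"y":0.04,"z":1.32,"aperture":0.059},{"x":-0.04,"y":0.04,"z":1.46,"aperture":0.059},{"x":-0.04,"y":0.04,"z":1.5,"aperture":0.059},{"x":-0.04,"y":0.04,"z":1.5,"aperture":0.059},{"x":-0.04,"y":0.04,"z":1.5,"aperture":0.059}]'
python3 - <<'E'
from h import *
env.observe()
b=env.snapshot("scene"); t=env.snapshot("top")
cv2.imwrite('pics/s7.png',np.hstack([cv2.resize(t[215:320,330:450],(400,350),interpolation=cv2.INTER_CUBIC),cv2.resize(b[180:320,170:330],(400,350),interpolation=cv2.INTER_CUBIC)]))
E
```

```text
time_s: 7.05
eef_pos: [0.5288, -0.0837, 0.0387]
tcp_rot: [0.999, 0.036, 0.0, 0.0]
ft_force: [0.0, -0.1, -1.3]
width: 0.0593
grasp_force: 10.2
```

View pics/s7.png

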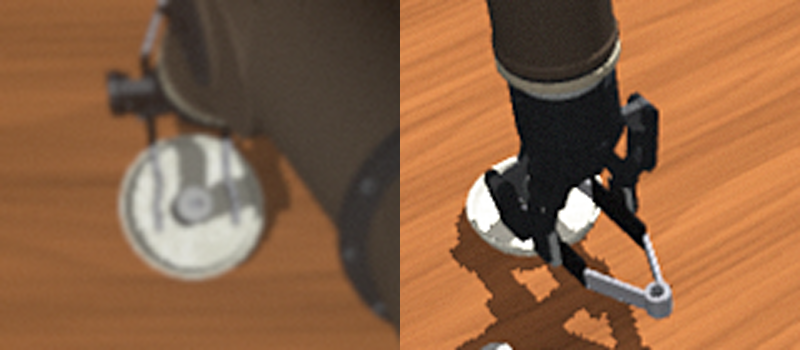

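The jaws straddle the cell evenly, at crop x 158 and 232 with the cell at 195, and are within about 3 mm lengthwise. Squeezing now.

```bash
python3 jog.py '[{"aperture":0.056},{"aperture":0.053},{"aperture":0.05},{"aperture":0.047},{"aperture":0.044},{"aperture":0.04},{"aperture":0.036},{"aperture":0.036},{"aperture":0.036},{"aperture":0.036}]' 60
```

```text
time_s: 7.98
eef_pos: [0.5285, -0.0837, 0.0383]
tcp_rot: [0.999, 0.036, 0.0, -0.0]
ft_force: [0.9, -0.2, 0.0]
width: 0.0427
grasp_force: 60.7
```

The fingers stopped at 43 mm, as expected for closed on a cell. Lifting 145 mm.

```bash
python3 jog.py '[{"z":-0.08,"aperture":0.036},{"z":-0.24,"aperture":0.036},{"z":-0.5,"aperture":0.036},{"z":-0.8,"aperture":0.036},{"z":-1.16,"aperture":0.036},{"z":-1.52,"aperture":0.036},{"z":-1.88,"aperture":0.036},{"z":-2.24,"aperture":0.036},{"z":-2.54,"aperture":0.036},{"z":-2.76,"aperture":0.036},{"z":-2.88,"aperture":0.036},{"z":-2.92,"aperture":0.036}]'; python3 jog.py '[{"aperture":0.036},{"aperture":0.036},{"aperture":0.036},{"aperture":0.036},{"aperture":0.036},{"aperture":0.036}]'
python3 - <<'E'
from h import *
env.observe()
b=env.snapshot("scene"); t=env.snapshot("top"); cv2.imwrite("pics/sc8.png",b)
cv2.imwrite('pics/s8.png',np.hstack([cv2.resize(t[215:320,330:450],(400,350),interpolation=cv2.INTER_CUBIC),cv2.resize(b[140:315,130:330],(400,350),interpolation=cv2.INTER_CUBIC)]))
E
```

```text
time_s: 8.98
eef_pos: [0.5287, -0.0838, 0.1854]
tcp_rot: [0.999, 0.036, 0.001, 0.0]
ft_force: [0.2, 0.4, -1.7]
width: 0.0428
grasp_force: 60.9
time_s: 9.48
eef_pos: [0.5283, -0.0837, 0.1839]
tcp_rot: [0.999, 0.036, -0.0, -0.0]
ft_force: [-0.8, -0.1, -1.7]
width: 0.0427
grasp_force: 60.9
```

View pics/s8.png

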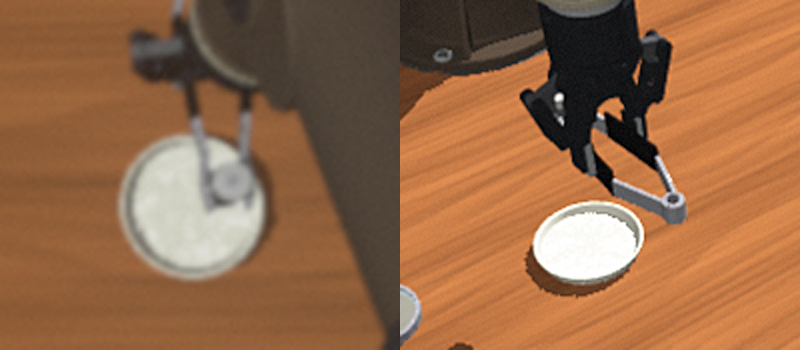

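The dish is empty and hasn't moved. The cell is in the jaws at crop (232,182), px (399.6,269.6). I'll do a quick tilt check from the hinge and cell-top projections.

Run:
```python
from h import *
def pr(n,X):
    p=env.camera_params(n);K=np.array([[p["fx"],0,p["cx"]],[0,p["fy"],p["cy"]],[0,0,1]])
    return cv2.projectPoints(np.array([X],float),p["rvec"],p["tvec"],K,None)[0].ravel()
for z in(.175,.185,.195): print("hinge",z,pr("scene",(.618,-.077,z)))
print("celltop top",pr("top",(.4495,-.087,.199)), "seen 399.6 269.6")
b=cv2.imread("pics/sc8.png"); print(plane("top",(399.6,269.6),.199))
o=env.observe();print(np.abs(o["qvel"]).max(),o["eef_pos"])
```

```text
hinge 0.175 [264.34660431 242.86889411]
hinge 0.185 [263.79235087 238.49677713]
hinge 0.195 [263.23069978 234.06630528]
celltop top [398.59449916 269.32487646] seen 399.6 269.6
[ 0.44888644 -0.08917855  0.199     ]
0.0012362372819926346 [ 0.52833357 -0.08375032  0.18409106]
```

The tongs are level, the cell is upright to within a few mm, and its underside is at about 0.15 m. Everything is still, so I'm handing in.

```bash
python3 -c "
from station import env
print(env.finish_job())"
```

```text
the job is handed in; nothing more can be done
None
```

I handed the job in with the leaked cell held still and upright in the closed tongs, its underside about 15 cm above the stool top; the dish stayed in place, and the spare cell, cup, lens and radio were left alone.

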